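Tap the crevice tool into the filter housing and carry the pair to the basin

ROBOT

A 6-joint arm with a two-finger parallel gripper is mounted at the origin on the work surface. World frame = base frame: x ahead of the robot, y to its left, z up, the work surface at z = 0. Lengths are in m, angles in rad, forces in N, time in s.
With the tool pointing down it reaches from about 0.3 to 0.775 m from the base axis. Payload 14.6 kg.
Tool frame: the origin (TCP) lies between the finger pads, 19 mm behind the fingertips; this is the grasp point; z points along the fingers, y is the direction in which the jaws open and shut (so a half turn about z gives the same grasp; the last joint's range is limited). The gripper opens to 94 mm and grips with 3 to 60 N. Pads are 16 mm wide; open, the fingers measure 119 mm over their backs; the gripper's body (75 mm by 177 mm) begins 78 mm behind the grasp point.
Start: joints at [1.151, 0.3, 1.521, -0, 1.321, -0.067], TCP at [0.19, 0.516, 0.224] pointing down, gripper open.
Joint ranges: [-3.03, 3.03], [-0.79, 2.21], [0.23, 2.52], [-1.04, 4.18], [0, 3.07], [-2.55, 2.55]. Speed limits (rad/s): [2.22, 2.22, 2.57, 3.14, 3.14, 3.14].

INTERFACE

Orientations are given as [roll, pitch, yaw] about the fixed x, y, z axes, in that order (R = Rz(yaw) Ry(pitch) Rx(roll)).
In Python, from station import readout, imaging, job gives the robot as it stands.
- The arm moves only by the tool arm_command, never from a script. Its argument "increments" is a list of rows, each an object with "gripper": the opening, from 0 (shut) to 1 (fully open); "slide": the shift along the world's x, y, z in m, a list of three; "yaw": the turn about the world's z in rad. A call has 1 to 8 rows; each row is the pose to reach, as a shift and turn from the pose commanded when the call began; what a row does not reach only later rows make up. A row lasts 1/8 s, in which the tool goes at most 62.5 mm and 10.7 degrees, less where a joint would pass 70% of its speed; a pose out of reach is approached as far as the arm can. A call with a gripper value outside its range is refused whole. The fingers move at their own pace and stop on an object; "grip_force" is the grip in N (left out, the last holds). Time passes only in rows, so rows that repeat a pose let the fingers close. It gives the time, the measured TCP pose, the force and the opening at its end, in the units of the state.
- readout.get_obs(): the state, without advancing time (a new reading comes with each control period).
- imaging.camera(name): name is "side" or "top"; returns a dict with "color" (480x640x3 uint8, red, green, blue), "mtx" (3x3 intrinsics, pixels), "D" ([k1, k2, p1, p2, k3] as OpenCV has them; the pictures are not rectified), "rvec" (rotation vector, rad) and "tvec" (3), from world to camera coordinates, as OpenCV has them. Camera axes: x right, y down, z forward; pixel columns grow to the right and rows downward; lengths in m; the calibration is good to about 2 mm. A picture is of the moment at which its call begins. There is no depth.
- job.hand_in(): hands the job in, once; it reports no verdict.
The state is a dict: "time_s": time; "qpos": joint angles; "joint_vel": joint speeds; "tau": joint torques, N m; "ee_pos": TCP position; "eef_rot": TCP orientation; "force": force on the tool from outside, world axes, zero at the start; "moment": the same for the moment, N m; "grip_width": finger opening in m.
Only numpy, scipy, OpenCV 4.12 (cv2) and the standard library are available. Lean on these libraries where they do the work, as an engineer would, in place of code of your own. Each camera call takes 0.05 s, during which the arm holds its last target. There are 200 camera calls.

TASK

Take the metal crevice tool out of its caddy and press or tap its tapered shank into the socket of the white filter housing, firmly (about 20 N, never more than 30 N) so that friction alone holds it. Then lift the housing off the bench by the tool alone, not touching the housing, let it hang for about three seconds, and set the pair gently upright in the enamel basin and let go. Leave the brush bar, the jar and the screwdriver where they are.

Things in the scene. Friction and masses are not known exactly. Their poses are not given: they have to be found in the camera images.
- crevice_tool: Metal crevice tool, about 250 g, 136 mm tall, upright in the caddy, shank down. Origin: centre of the shank's lower end, z up. Square tapered shank z 0-50 mm, 42 mm square collar z 50-56 mm, flat blade z 56-136 mm, 34 mm along its x and 18 mm along its y (grip across the 18 mm). In the caddy the collar rests on the rim, the shank's end 6 mm above the bench.
- shank_tip (a point): Centre of the lower end of the tool's shank (the tool's origin). The shank is 18.3 mm wide here and 28.8 mm at the collar, 6 degrees a side, its faces across the tool's x and y; it fits the socket at any quarter turn.
- tool_grip (a point): Point on the crevice tool's axis 104 mm above the shank's lower end, a good place for the TCP when gripping the blade. If the tool is held off the socket's axis it wedges against one side only and comes loose on lifting: give way to side forces, or let go and take it again, before the full push.
- housing: Squat white round motor filter housing with grey twist-lock ring, loose on the bench, 100 mm diameter (116 mm over the ring's lugs), 60 mm high, about 350 g. Origin: centre of the underside, z up. Its top has a round opening 62 mm wide; in it sits a black square tapered socket, 34 mm deep, 24.5 mm wide at the mouth, same taper as the shank, faces across the housing's x and y.
- socket_axis (a point): On the socket's axis 55 mm above the underside. The true mouth is 45 to 63 mm up, different each start: the shank first bites with its end 15 to 34 mm above the underside, then sinks 1 mm per 7 N or so of push, so a fixed depth is either loose or far too hard. 20 N of push holds the housing's weight well, 5 N does not.
- caddy: Fixed black stand for the tool: 56 mm square block, 56 mm high on a 90 mm square foot, with a 32 mm square hole through it. Origin at the centre of its underside.
- basin: Fixed shallow white enamel basin with a blue rim, 260 mm along its x, 240 mm along its y, 42 mm high, walls 6 mm. Origin at the centre of its underside; inner floor about 6 mm above the bench.
- table: The pale ash workbench, top at z = 0.
- brush_bar: Charcoal brush bar, 180 mm long along its y, 40 mm thick, lying on the bench; a bystander. Origin under its middle.
- jar: Amber jar, 60 mm diameter, 70 mm high; a bystander. Origin at the centre of its underside.
- screwdriver: Screwdriver lying on the bench; a bystander.
Not all that is in view belongs to the job. Leave any green look-alike of the crevice_tool alone.

How it is judged:
On the way, in this order (a step that is already met when the one before it is completed fails the run):
1. the shank is seated in the housing's socket while the housing still stands on the bench (z of shank_tip in the frame of housing below 0.036 m and x of shank_tip in the frame of housing between -0.006 and 0.006 m and y of shank_tip in the frame of housing between -0.006 and 0.006 m and angle between the z axis of crevice_tool and the z axis of housing, either way round below 0.1 rad and height (world z) of housing below 0.01 m), for 0.1 s.
2. the housing hangs from the tool by friction alone, at least 20 mm off the bench, touched by neither fingers nor basin (z of shank_tip in the frame of housing below 0.036 m and x of shank_tip in the frame of housing between -0.006 and 0.006 m and y of shank_tip in the frame of housing between -0.006 and 0.006 m and angle between the z axis of crevice_tool and the z axis of housing, either way round below 0.1 rad and height (world z) of housing above 0.02 m and contact force between each of the fingers, basin and housing below 0.3 N), for 2 s.
At the end, for the whole second after the job is handed in: The housing stands upright (within 0.08 rad) at rest on the basin's floor, the crevice tool still in its socket: shank end less than 36 mm above the housing's underside, within 6 mm of the axis and 0.1 rad of it; everything released (z of shank_tip in the frame of housing below 0.036 m and x of shank_tip in the frame of housing between -0.006 and 0.006 m and y of shank_tip in the frame of housing between -0.006 and 0.006 m and angle between the z axis of crevice_tool and the z axis of housing, either way round below 0.1 rad and x of housing in the frame of basin between -0.085 and 0.085 m and y of housing in the frame of basin between -0.075 and 0.075 m and z of housing in the frame of basin below 0.012 m and angle between housing's own z axis and vertical below 0.08 rad and linear speed of each of housing, crevice_tool below 0.02 m/s); the robot touches nothing.
It fails at once if the housing is pressed on the bench with more than 36 N (30 N of push and the weights) (contact force between housing and table above 36 N).
It fails at once if the housing is dropped into the basin, or pressed hard into it (over 70 N, or moving faster than 0.45 m/s just above its floor) (contact force between housing and basin above 70 N or (horizontal distance between housing and basin below 0.13 m and height (world z) of housing below 0.03 m and linear speed of housing above 0.45 m/s)).
It fails at once if a bystander is shifted by more than 20 mm (distance of any of brush_bar, jar, screwdriver from where it was at the start of the episode above 0.02 m).
It also fails if it takes over 72 s, if anything falls off the work surface, if the arm or the gripper's body presses on something with over 40 N, if the wrist force passes 120 N, or if a joint passes its speed limit or range.

## Working session

There is one attempt and no reset: what is moved stays moved. The work goes in short steps, Python scripts to look and compute and a tool call to move; the robot and the scene stay as the last step left them, time stands still between calls to the robot, and variables do not carry over. Pictures are saved under pics/ and viewed, about 8 in all and at most 12, crops included, and the job is handed in when it is done.

Besides the shell and the picture viewer there is one more tool, called after "Emit:" as name(argument=value, ...) on one line, values as JSON. arm_command: Moves the arm, as the interface text tells. Its arguments: {"type":"object","properties":{"increments":{"type":"array","items":{"type":"object","properties":{"gripper":{"type":"number"},"slide":{"type":"array","items":{"type":"number"}},"yaw":{"type":"number"}}}},"grip_force":{"type":"number"}},"required":["increments"]}

```bash
mkdir -p pics; python3 - <<'E'
from station import readout, imaging
import cv2, json, numpy as np
o=readout.get_obs(); print({k:np.round(v,4).tolist() for k,v in o.items()})
for n in ("top","side"):
    c=imaging.camera(n); cv2.imwrite(f"pics/{n}0.png",c["color"][:,:,::-1])
    np.savez(f"pics/{n}0.npz",**c)
    R=cv2.Rodrigues(np.array(c["rvec"],float))[0]; print(n,c["mtx"],c["D"],-R.T@np.array(c["tvec"]).ravel(),R)
E
```

```text
{'time_s': 0.0, 'qpos': [1.1514, 0.3005, 1.5216, 0.0, 1.3207, -0.0666], 'joint_vel': [0.0008, -0.0006, 0.0012, -0.0022, 0.0007, 0.0013], 'tau': [-0.0012, -53.1813, -35.2726, 0.0707, 0.0245, -0.0001], 'ee_pos': [0.1899, 0.5159, 0.2237], 'eef_rot': [-3.1404, -0.0001, 2.7888], 'force': [-0.0823, 0.5825, -0.1693], 'moment': [-0.0313, -0.0656, 0.0397], 'grip_width': 0.0942}
top [[522.10434824   0.         325.37228459]
 [  0.         522.10434824 237.56982458]
 [  0.           0.           1.        ]] [-0.09180189  0.          0.          0.          0.        ] [0.35535636 0.01683907 1.30291315] [[-1.18647708e-02 -9.99927396e-01 -2.10466180e-03]
 [-9.87564521e-01  1.20480112e-02 -1.56751915e-01]
 [ 1.56765891e-01  2.18663781e-04 -9.87635767e-01]]
side [[482.25067101   0.         318.01606007]
 [  0.         482.25067101 246.96325922]
 [  0.           0.           1.        ]] [-0.0187505  0.         0.         0.         0.       ] [ 0.05254041 -0.48786063  0.94860593] [[ 0.71522017 -0.69889763  0.00148787]
 [-0.54855382 -0.56268174 -0.61844803]
 [ 0.43306906  0.44151033 -0.78582429]]
```

View pics/top0.png

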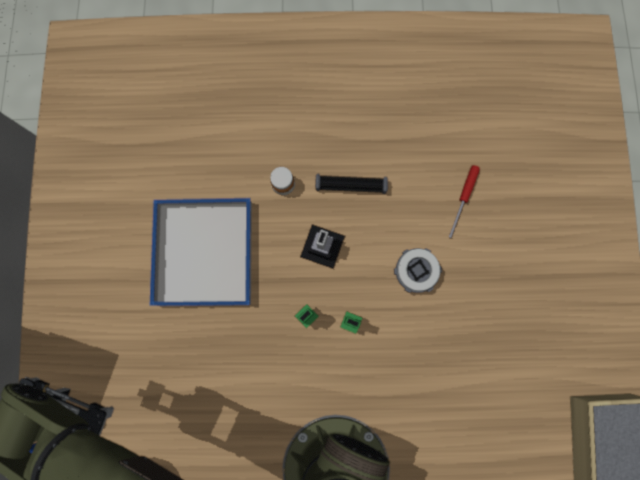

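View pics/side0.png

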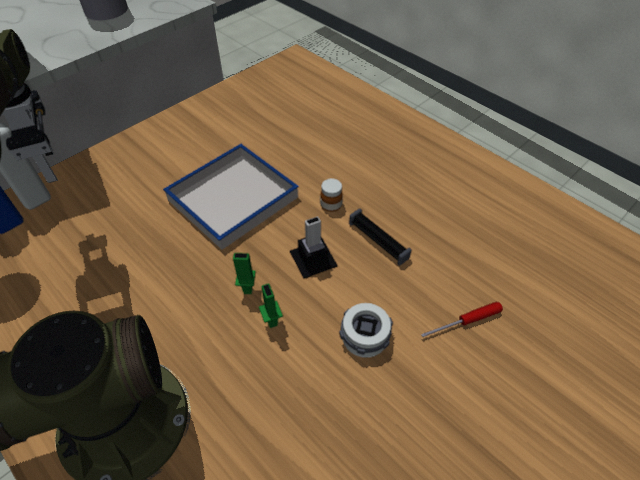

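Top view: the basin is at (201,252), the metal tool in the black caddy at (322,242), and the housing at (419,270). The jar is at (282,179), the bar at (351,184) and the screwdriver at (465,200). In the side view the tool's top is at (313,222) and the housing at (366,328). There are three upright tool-like objects: grey (322,242), green (307,315) and green (351,322). The grey one is metal and stands in the black caddy, so it fits; I'll confirm in a crop.

```bash
cat > h.py <<'E'
import numpy as np, cv2
def load(n): return np.load(f"pics/{n}.npz")
def ray(c,px,z):
    p=cv2.undistortPoints(np.array([px],float).reshape(-1,1,2),c["mtx"],c["D"]).reshape(-1,2)
    R=cv2.Rodrigues(c["rvec"].astype(float))[0]; o=-R.T@c["tvec"].ravel()
    d=np.c_[p,np.ones(len(p))]@R
    return o+d*((z-o[2])/d[:,2])[:,None]
def proj(c,P): return cv2.projectPoints(np.array(P,float).reshape(-1,1,3),c["rvec"].astype(float),c["tvec"].astype(float),c["mtx"],c["D"])[0].reshape(-1,2)
def shot(n,tag):
    from station import imaging
    c=imaging.camera(n); np.savez(f"pics/{tag}.npz",**c); return load(tag)
def crop(c,x,y,w,s): return cv2.resize(c["color"][y-w//2:y+w//2,x-w//2:x+w//2,::-1],(s,s),interpolation=cv2.INTER_CUBIC)
E
python3 - <<'E'
from h import *
t,s=load("top0"),load("side0")
a=np.vstack([np.hstack([crop(t,322,246,56,300),crop(t,419,270,56,300)]),np.hstack([crop(s,313,245,70,300),crop(s,366,328,70,300)])])
cv2.imwrite("pics/crop0.png",a)
def blobs(m,mn=15):
    n,l,st,ce=cv2.connectedComponentsWithStats(m.astype(np.uint8)); return [(st[i].tolist(),ce[i].round(1).tolist()) for i in range(1,n) if st[i,4]>mn],l
# housing: white/grey low-saturation pixels
for c,n,(x,y,w) in ((t,"top",(419,270,60)),(s,"side",(366,328,74))):
    hsv=cv2.cvtColor(c["color"],cv2.COLOR_RGB2HSV); m=np.zeros(hsv.shape[:2],bool)
    sl=np.s_[y-w//2:y+w//2,x-w//2:x+w//2]; 
    m[sl]=((hsv[...,1]<45)&(hsv[...,2]>170))[sl]
    k,_=cv2.findContours(m.astype(np.uint8),cv2.RETR_EXTERNAL,cv2.CHAIN_APPROX_NONE); k=max(k,key=len)
    e=cv2.fitEllipse(k); print(n,"housing white",e,ray(c,e[0],.06))
    print(blobs(m)[0])
# basin blue rim
hsv=cv2.cvtColor(t["color"],cv2.COLOR_RGB2HSV); m=((hsv[...,0]>100)&(hsv[...,0]<125)&(hsv[...,1]>120)&(hsv[...,2]>60)); m[:,:130]=0; m[350:]=0
p=np.argwhere(m)[:,::-1].astype(np.float32); W=ray(t,p,.042)[:,:2].astype(np.float32); print("basin",cv2.minAreaRect(W))
E
```

```text
top housing white ((418.6642150878906, 269.1436462402344), (36.57545852661133, 37.57252883911133), 149.63116455078125) [[ 0.47337693 -0.20533654  0.06      ]]
[([400, 250, 38, 39, 466], [418.6, 269.0])]
side housing white ((366.5430603027344, 323.1497497558594), (40.04098129272461, 45.67245101928711), 103.72429656982422) [[ 0.47335393 -0.20402622  0.06      ]]
[([344, 303, 46, 41, 830], [366.6, 323.2])]
basin ((0.5258179903030396, 0.32380005717277527), (0.2597990930080414, 0.24132771790027618), 0.027025841176509857)
```

View pics/crop0.png

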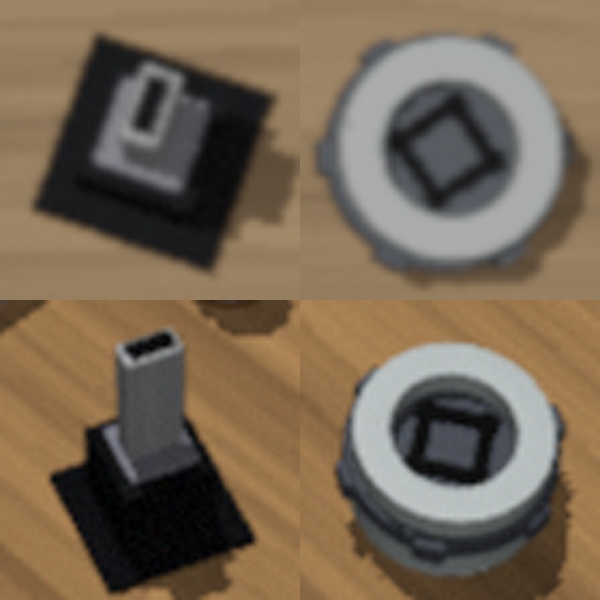

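The crop confirms the grey metal tool with its collar resting on the black caddy. The hollow blade top is at crop (153,105) in the top view and (147,47) in the side view. The black square socket ring is centred near (446,148). Next I measure both subpixel.

```bash
cat >> h.py <<'E'
def dark(c,cx,cy,seed,thr,w=56,s=8,inv=False):
    x0,y0=cx-w//2,cy-w//2
    g=cv2.resize(c["color"][y0:y0+w,x0:x0+w].max(2),None,fx=s,fy=s,interpolation=cv2.INTER_CUBIC)
    m=(g<thr) if not inv else (g>thr)
    n,l=cv2.connectedComponents(m.astype(np.uint8))
    sx,sy=int((seed[0]-x0+.5)*s),int((seed[1]-y0+.5)*s); k=l[sy,sx]
    q=np.argwhere((l==k)&m)[:,::-1] if k else np.zeros((0,2))
    return (q+.5)/s-.5+[x0,y0], int(g[sy,sx])
def rect(c,q,z):
    W=ray(c,q,z)[:,:2].astype(np.float32); r=cv2.minAreaRect(W); return np.round(r[0],4),np.round(r[1],4),round(r[2],1),len(q)
E
python3 - <<'E'
from h import *
t,s=load("top0"),load("side0")
for thr in (60,80,100,120):
    for c,n,ce,sd,w in ((t,"top",(322,246),(322.6,237.6),56),(s,"side",(313,245),(312.3,221),70)):
        q,v=dark(c,*ce,sd,thr,w)
        if len(q): print(thr,n,"hole",v,rect(c,q,.142), ray(c,q.mean(0),.142).round(4))
for thr in (40,50,60,70):
    for c,n,ce,sd,w in ((t,"top",(419,270),(419-28+147/5.357,242+95/5.357),56),(s,"side",(366,328),(331+190/4.286,293+138/4.286),70)):
        q,v=dark(c,*ce,sd,thr,w)
        if len(q): print(thr,n,"socket",v,rect(c,q,.055))
for n in (t,s):
  print(n["color"][235:242,322] if n is t else n["color"][216:224,313])
# caddy: dark foot+block outline, plane 0 
hsv=t["color"].max(2); m=np.zeros(hsv.shape,np.uint8); m[216:276,294:350]=(hsv[216:276,294:350]<45)
print("caddy px rect",cv2.minAreaRect(np.argwhere(m)[:,::-1].astype(np.float32)))
E
```

```text
60 top hole 51 (array([0.5407, 0.0256]), array([0.0069, 0.0212]), 69.3, 1651) [[0.5408 0.0257 0.142 ]]
60 side hole 18 (array([0.5415, 0.0284]), array([0.0095, 0.0245]), 71.5, 2019) [[0.5415 0.0284 0.142 ]]
80 top hole 51 (array([0.5408, 0.0255]), array([0.0086, 0.0232]), 69.2, 2283) [[0.5408 0.0256 0.142 ]]
80 side hole 18 (array([0.5416, 0.0285]), array([0.0109, 0.0255]), 71.7, 2441) [[0.5415 0.0285 0.142 ]]
100 top hole 51 (array([0.5409, 0.0253]), array([0.0106, 0.0248]), 69.4, 2955) [[0.5408 0.0255 0.142 ]]
100 side hole 18 (array([0.5416, 0.0285]), array([0.0127, 0.0267]), 72.1, 2923) [[0.5416 0.0285 0.142 ]]
120 top hole 51 (array([0.5175, 0.0159]), array([0.1019, 0.083 ]), 69.5, 86062) [[0.5184 0.0195 0.142 ]]
120 side hole 18 (array([0.5418, 0.0284]), array([0.0151, 0.0281]), 72.7, 3579) [[0.5417 0.0285 0.142 ]]
40 side socket 35 (array([ 0.4701, -0.2038]), array([0.0429, 0.0439]), 30.0, 11771)
50 side socket 35 (array([ 0.4713, -0.2004]), array([0.0493, 0.0499]), 29.7, 14531)
60 top socket 52 (array([ 0.4724, -0.2036]), array([0.0408, 0.0422]), 30.9, 9631)
60 side socket 35 (array([ 0.4715, -0.2004]), array([0.0505, 0.0511]), 29.0, 17146)
70 top socket 52 (array([ 0.4725, -0.2037]), array([0.0424, 0.0443]), 30.2, 11717)
70 side socket 35 (array([ 0.4723, -0.2011]), array([0.0524, 0.0544]), 19.3, 20279)
[[28 28 30]
 [27 27 30]
 [30 30 33]
 [36 36 38]
 [42 42 44]
 [58 59 59]
 [76 76 77]]
[[148 113  73]
 [131 106  83]
 [ 75  66  60]
 [ 14  12  16]
 [ 18  18  18]
 [ 12  12  11]
 [ 91  93  93]
 [127 127 128]]
caddy px rect ((322.2739562988281, 246.14590454101562), (34.120479583740234, 33.41257858276367), 19.29004669189453)
```

Emit:
arm_command(increments=[{"gripper": 0.6, "slide": [0.045, -0.061, 0.026]}, {"slide": [0.09, -0.122, 0.026]}, {"slide": [0.135, -0.183, 0.026]}, {"slide": [0.18, -0.244, 0.026]}, {"slide": [0.225, -0.305, 0.026]}, {"slide": [0.26, -0.365, 0.026]}, {"slide": [0.305, -0.425, 0.026]}, {"slide": [0.35, -0.485, 0.026]}])

```text
invalid input
```

Emit:
arm_command(increments=[{"gripper": 0.6, "slide": [0.035, -0.048, 0.026], "yaw": 0}, {"gripper": 0.6, "slide": [0.07, -0.097, 0.026], "yaw": 0}, {"gripper": 0.6, "slide": [0.105, -0.146, 0.026], "yaw": 0}, {"gripper": 0.6, "slide": [0.14, -0.195, 0.026], "yaw": 0}, {"gripper": 0.6, "slide": [0.175, -0.244, 0.026], "yaw": 0}, {"gripper": 0.6, "slide": [0.21, -0.293, 0.026], "yaw": 0}, {"gripper": 0.6, "slide": [0.245, -0.342, 0.026], "yaw": 0}, {"gripper": 0.6, "slide": [0.28, -0.39, 0.026], "yaw": 0}], grip_force=20)

```text
time_s: 1.1
ee_pos: [0.4708, 0.1243, 0.2502]
eef_rot: [3.142, -0.0, 2.789]
force: [1.3, 1.6, -0.7]
grip_width: 0.0562
```

Emit:
arm_command(increments=[{"gripper": 0.6, "slide": [0.035, -0.048, 0], "yaw": 0}, {"gripper": 0.6, "slide": [0.071, -0.098, 0], "yaw": 0}, {"gripper": 0.6, "slide": [0.071, -0.098, 0], "yaw": 0.012}, {"gripper": 0.6, "slide": [0.071, -0.098, -0.04], "yaw": 0.012}, {"gripper": 0.6, "slide": [0.071, -0.098, -0.08], "yaw": 0.012}, {"gripper": 0.6, "slide": [0.071, -0.098, -0.11], "yaw": 0.012}, {"gripper": 0.6, "slide": [0.071, -0.098, -0.14], "yaw": 0.012}, {"gripper": 0.6, "slide": [0.071, -0.098, -0.14], "yaw": 0.012}])

```text
time_s: 2.1
ee_pos: [0.5396, 0.0289, 0.1086]
eef_rot: [-3.14, -0.004, 2.802]
force: [-0.6, -0.3, 0.0]
grip_width: 0.0563
```

```bash
python3 - <<'E'
from h import *
t,s=shot("top","top1"),shot("side","side1")
cv2.imwrite("pics/crop1.png",np.hstack([crop(t,322,240,70,400),crop(s,313,240,90,400)]))
E
```

```text
(no output)
```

View pics/crop1.png

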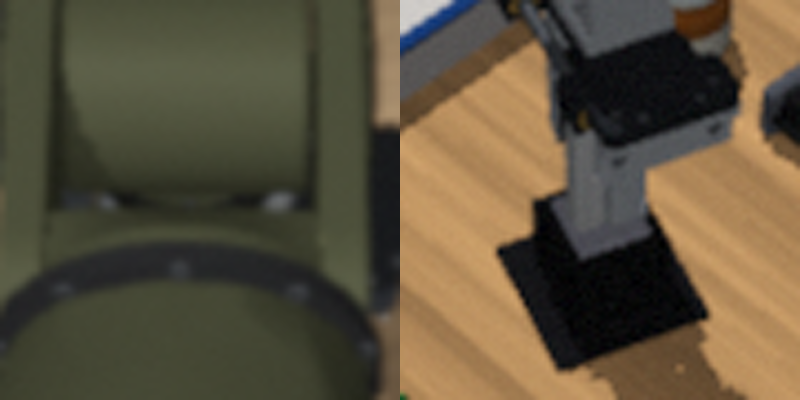

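The side crop shows the fingers straddling the blade in the caddy, with no contact. Closing.

Emit:
arm_command(increments=[{"gripper": 0, "slide": [0, 0, 0], "yaw": 0}, {"gripper": 0, "slide": [0, 0, 0], "yaw": 0}, {"gripper": 0, "slide": [0, 0, 0], "yaw": 0}, {"gripper": 0, "slide": [0, 0, 0], "yaw": 0}, {"gripper": 0, "slide": [0, 0, 0], "yaw": 0}, {"gripper": 0, "slide": [0, 0, 0], "yaw": 0}], grip_force=40)

```text
time_s: 2.95
ee_pos: [0.541, 0.0281, 0.1103]
eef_rot: [-3.141, -0.0, 2.801]
force: [-0.8, -0.6, 1.8]
grip_width: 0.0182
```

Emit:
arm_command(increments=[{"gripper": 0, "slide": [0, 0, 0.03], "yaw": 0}, {"gripper": 0, "slide": [0, 0, 0.07], "yaw": 0}, {"gripper": 0, "slide": [0, 0, 0.11], "yaw": 0}, {"gripper": 0, "slide": [-0.01, -0.04, 0.12], "yaw": -0.14}, {"gripper": 0, "slide": [-0.025, -0.085, 0.12], "yaw": -0.28}, {"gripper": 0, "slide": [-0.04, -0.135, 0.12], "yaw": -0.42}, {"gripper": 0, "slide": [-0.055, -0.185, 0.12], "yaw": -0.56}, {"gripper": 0, "slide": [-0.062, -0.212, 0.12], "yaw": -0.66}])

```text
time_s: 3.95
ee_pos: [0.4781, -0.1858, 0.23]
eef_rot: [-3.141, -0.0, 2.135]
force: [0.1, 0.4, -2.6]
grip_width: 0.0176
```

Emit:
arm_command(increments=[{"gripper": 0, "slide": [-0.006, -0.02, 0], "yaw": -0.04}, {"gripper": 0, "slide": [-0.006, -0.02, 0], "yaw": -0.04}, {"gripper": 0, "slide": [-0.006, -0.02, -0.03], "yaw": -0.04}, {"gripper": 0, "slide": [-0.006, -0.02, -0.03], "yaw": -0.04}])

```text
time_s: 4.45
ee_pos: [0.4724, -0.2028, 0.1986]
eef_rot: [-3.14, -0.003, 2.102]
force: [0.6, -0.0, -2.6]
grip_width: 0.0181
```

```bash
python3 - <<'E'
from h import *
from station import readout
o=readout.get_obs(); print(o["ee_pos"],o["eef_rot"],o["force"],o["moment"],o["grip_width"])
t,s=shot("top","top2"),shot("side","side2")
p=np.array(o["ee_pos"]); tip=p-[0,0,.104]
print(proj(s,[tip,p,[.473,-.2045,.06]]),proj(t,[tip,p,[.473,-.2045,.06]]))
cv2.imwrite("pics/crop2.png",np.hstack([crop(t,419,270,80,400),crop(s,366,290,130,400)]))
E
```

```text
[ 0.47242547 -0.20275685  0.19858703] [-3.13959996 -0.00346319  2.10213537] [ 0.56122821 -0.04559927 -2.62589168] [-0.00315447  0.01206908  0.00122771] 0.018074354473213955
[[367.14889441 314.62670142]
 [371.71916601 286.24294093]
 [366.59776361 323.39778138]] [[420.16435187 268.12381583]
 [428.79034562 263.29182236]
 [418.32282089 269.3054023 ]]
```

View pics/crop2.png

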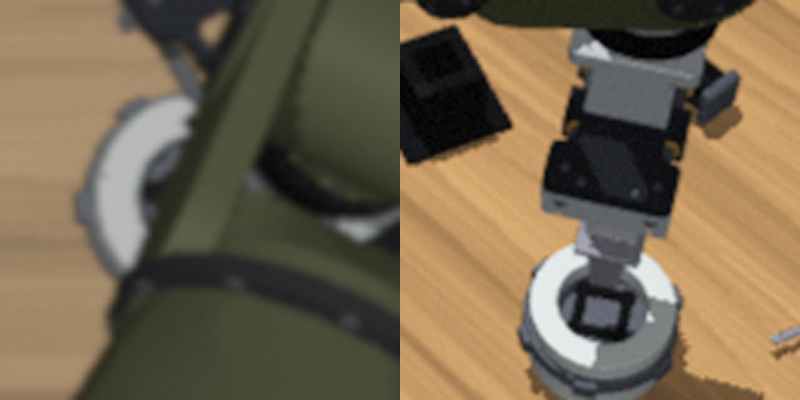

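The tool hangs upright above the socket. The shank end in the side view is at about (367,317), against a predicted (367,315). Now a guarded descent.

Emit:
arm_command(increments=[{"gripper": 0, "slide": [0, -0.0005, -0.02], "yaw": 0}, {"gripper": 0, "slide": [0, -0.0005, -0.035], "yaw": 0}, {"gripper": 0, "slide": [0, -0.0005, -0.045], "yaw": 0}, {"gripper": 0, "slide": [0, -0.0005, -0.05], "yaw": 0}, {"gripper": 0, "slide": [0, -0.0005, -0.053], "yaw": 0}, {"gripper": 0, "slide": [0, -0.0005, -0.056], "yaw": 0}])

```text
time_s: 5.3
ee_pos: [0.4732, -0.2045, 0.1444]
eef_rot: [3.141, 0.001, 2.101]
force: [0.1, 0.2, -2.6]
grip_width: 0.0179
```

Emit:
arm_command(increments=[{"gripper": 0, "slide": [0, 0, -0.0015], "yaw": 0}, {"gripper": 0, "slide": [0, 0, -0.003], "yaw": 0}, {"gripper": 0, "slide": [0, 0, -0.0045], "yaw": 0}, {"gripper": 0, "slide": [0, 0, -0.006], "yaw": 0}, {"gripper": 0, "slide": [0, 0, -0.006], "yaw": 0}])

```text
time_s: 5.92
ee_pos: [0.473, -0.2044, 0.1381]
eef_rot: [-3.141, -0.0, 2.101]
force: [0.4, -0.6, -2.3]
grip_width: 0.0182
```

Emit:
arm_command(increments=[{"gripper": 0, "slide": [0, 0, -0.001], "yaw": 0}, {"gripper": 0, "slide": [0, 0, -0.002], "yaw": 0}, {"gripper": 0, "slide": [0, 0, -0.003], "yaw": 0}, {"gripper": 0, "slide": [0, 0, -0.003], "yaw": 0}])

```text
time_s: 6.42
ee_pos: [0.473, -0.2044, 0.1352]
eef_rot: [-3.142, -0.0, 2.101]
force: [-0.1, 0.1, -2.4]
grip_width: 0.0178
```

Emit:
arm_command(increments=[{"gripper": 0, "slide": [0, 0, -0.001], "yaw": 0}, {"gripper": 0, "slide": [0, 0, -0.002], "yaw": 0}, {"gripper": 0, "slide": [0, 0, -0.003], "yaw": 0}, {"gripper": 0, "slide": [0, 0, -0.003], "yaw": 0}])

```text
time_s: 6.92
ee_pos: [0.473, -0.2044, 0.1321]
eef_rot: [-3.142, -0.0, 2.101]
force: [-0.0, 1.2, -1.9]
grip_width: 0.0179
```

Emit:
arm_command(increments=[{"gripper": 0, "slide": [0, 0, -0.001], "yaw": 0}, {"gripper": 0, "slide": [0, 0, -0.002], "yaw": 0}, {"gripper": 0, "slide": [0, 0, -0.002], "yaw": 0}])

```text
time_s: 7.3
ee_pos: [0.4731, -0.2044, 0.1302]
eef_rot: [3.141, 0.0, 2.101]
force: [1.1, -0.1, -2.9]
grip_width: 0.0179
```

```bash
python3 - <<'E'
from station import readout
o=readout.get_obs(); print(o["ee_pos"],o["force"],o["moment"])
E
```

```text
[ 0.47313086 -0.20438334  0.1302381 ] [ 1.13848778 -0.10801785 -2.91616055] [ 0.03971742 -0.2573958   0.04479899]
```

Emit:
arm_command(increments=[{"gripper": 0, "slide": [0, 0, -0.001], "yaw": 0}, {"gripper": 0, "slide": [0, 0, -0.002], "yaw": 0}, {"gripper": 0, "slide": [0, 0, -0.002], "yaw": 0}])

```text
time_s: 7.68
ee_pos: [0.4732, -0.2044, 0.1283]
eef_rot: [3.141, 0.0, 2.101]
force: [1.7, 1.2, -1.6]
grip_width: 0.018
```

```bash
python3 - <<'E'
from station import readout
o=readout.get_obs(); print(o["ee_pos"],o["force"],o["moment"])
E
```

```text
[ 0.47318651 -0.20439154  0.1282872 ] [ 1.71298637  1.22604053 -1.55630473] [ 0.14422908 -0.57462377  0.03175276]
```

Emit:
arm_command(increments=[{"gripper": 0, "slide": [0.0007, 0.0004, 0], "yaw": 0}, {"gripper": 0, "slide": [0.0013, 0.0008, 0], "yaw": 0}, {"gripper": 0, "slide": [0.0013, 0.0008, 0], "yaw": 0}])

```text
time_s: 8.05
ee_pos: [0.4742, -0.2036, 0.1281]
eef_rot: [-3.141, -0.0, 2.101]
force: [-0.8, -0.3, -2.7]
grip_width: 0.0179
```

```bash
cat > r.py <<'E'
from station import readout
import numpy as np
o=readout.get_obs(); print(*[np.round(o[k],4).tolist() for k in ("time_s","ee_pos","force","moment","eef_rot")])
E
python3 r.py
```

```text
8.05 [0.4742, -0.2036, 0.1281] [-0.7769, -0.3044, -2.7491] [-0.1336, 0.1705, -0.0299] [-3.1411, -0.0003, 2.1009]
```

Emit:
arm_command(increments=[{"gripper": 0, "slide": [-0.0002, -0.0002, -0.001], "yaw": 0}, {"gripper": 0, "slide": [-0.0002, -0.0002, -0.002], "yaw": 0}, {"gripper": 0, "slide": [-0.0002, -0.0002, -0.002], "yaw": 0}])

```text
time_s: 8.43
ee_pos: [0.474, -0.2038, 0.1261]
eef_rot: [-3.141, -0.0, 2.101]
force: [-0.8, -0.6, -3.7]
grip_width: 0.0179
```

```bash
python3 r.py
```

```text
8.425 [0.474, -0.2038, 0.1261] [-0.7634, -0.551, -3.7104] [-0.2611, 0.1744, -0.0195] [-3.1414, -0.0001, 2.1008]
```

Emit:
arm_command(increments=[{"gripper": 0, "slide": [-0.0002, -0.0002, -0.001], "yaw": 0}, {"gripper": 0, "slide": [-0.0002, -0.0002, -0.0015], "yaw": 0}, {"gripper": 0, "slide": [-0.0002, -0.0002, -0.0015], "yaw": 0}])

```text
time_s: 8.8
ee_pos: [0.474, -0.204, 0.1247]
eef_rot: [-3.142, 0.0, 2.101]
force: [0.4, -0.8, -2.0]
grip_width: 0.0176
```

```bash
python3 r.py
```

```text
8.8 [0.474, -0.204, 0.1247] [0.4367, -0.8322, -2.0269] [-0.2497, 0.0111, 0.0103] [-3.1416, 0.0001, 2.1008]
```

Emit:
arm_command(increments=[{"gripper": 0, "slide": [0, -0.0003, -0.001], "yaw": 0}, {"gripper": 0, "slide": [0, -0.0003, -0.0015], "yaw": 0}, {"gripper": 0, "slide": [0, -0.0003, -0.0015], "yaw": 0}])

```text
time_s: 9.18
ee_pos: [0.4739, -0.2042, 0.1232]
eef_rot: [-3.142, -0.0, 2.101]
force: [-0.3, -0.2, -3.8]
grip_width: 0.0178
```

```bash
python3 r.py
```

```text
9.175 [0.4739, -0.2042, 0.1232] [-0.3226, -0.1837, -3.8092] [-0.1131, 0.047, 0.0039] [-3.1415, -0.0001, 2.1008]
```

Emit:
arm_command(increments=[{"gripper": 0, "slide": [0, 0, -0.001], "yaw": 0}, {"gripper": 0, "slide": [0, 0, -0.0015], "yaw": 0}, {"gripper": 0, "slide": [0, 0, -0.0015], "yaw": 0}])

```text
time_s: 9.55
ee_pos: [0.474, -0.2043, 0.1225]
eef_rot: [3.141, 0.0, 2.101]
force: [-3.8, 1.6, 8.5]
grip_width: 0.0178
```

```bash
python3 r.py
```

```text
9.55 [0.474, -0.2043, 0.1225] [-3.8226, 1.5728, 8.4597] [0.2906, 1.0719, 0.0546] [3.1414, 0.0004, 2.101]
```

Emit:
arm_command(increments=[{"gripper": 0, "slide": [-0.0003, 0.0001, 0.0004], "yaw": 0}, {"gripper": 0, "slide": [-0.0005, 0.0002, 0.0004], "yaw": 0}, {"gripper": 0, "slide": [-0.0005, 0.0002, 0], "yaw": 0}, {"gripper": 0, "slide": [-0.0005, 0.0002, 0], "yaw": 0}])

```text
time_s: 10.05
ee_pos: [0.4738, -0.2043, 0.1225]
eef_rot: [3.141, 0.001, 2.101]
force: [-1.1, 0.4, 8.9]
grip_width: 0.0179
```

```bash
python3 r.py
```

```text
10.05 [0.4738, -0.2043, 0.1225] [-1.1363, 0.3634, 8.8962] [0.093, 0.3752, 0.172] [3.1409, 0.0012, 2.1009]
```

Emit:
arm_command(increments=[{"gripper": 0, "slide": [-0.0002, 0.0001, -0.0003], "yaw": 0}, {"gripper": 0, "slide": [-0.0002, 0.0001, -0.0006], "yaw": 0}, {"gripper": 0, "slide": [-0.0002, 0.0001, -0.0006], "yaw": 0}])

```text
time_s: 10.42
ee_pos: [0.4738, -0.2043, 0.1224]
eef_rot: [3.14, 0.002, 2.101]
force: [-1.6, 1.2, 13.2]
grip_width: 0.0171
```

```bash
python3 r.py
```

```text
10.425 [0.4738, -0.2043, 0.1224] [-1.6234, 1.1714, 13.1585] [0.299, 0.6325, 0.1394] [3.1405, 0.0018, 2.1009]
```

Emit:
arm_command(increments=[{"gripper": 0, "slide": [-0.0002, 0.0001, -0.0004], "yaw": 0}, {"gripper": 0, "slide": [-0.0003, 0.0002, -0.0008], "yaw": 0}, {"gripper": 0, "slide": [-0.0003, 0.0002, -0.0008], "yaw": 0}])

```text
time_s: 10.8
ee_pos: [0.4738, -0.2042, 0.1222]
eef_rot: [3.14, 0.003, 2.101]
force: [-3.7, 0.6, 19.0]
grip_width: 0.0178
```

```bash
python3 r.py; python3 - <<'E'
from h import *
t,s=shot("top","top3"),shot("side","side3")
cv2.imwrite("pics/crop3.png",crop(s,366,300,130,560))
E
```

```text
10.8 [0.4738, -0.2042, 0.1222] [-3.6914, 0.6158, 19.0299] [0.2648, 0.9054, 0.2111] [3.14, 0.0027, 2.101]
```

View pics/crop3.png

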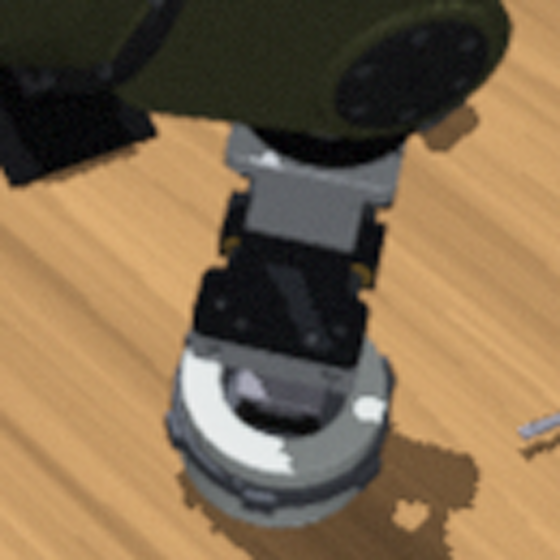

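Push is now about 21 N (reading 19 N plus 2.6 N tool weight), with a 3.7 N side force and less sinking than expected. I'll let go so the tool can square itself, then take it again for the full push.

Emit:
arm_command(increments=[{"gripper": 0, "slide": [0, 0, 0.0008], "yaw": 0}, {"gripper": 0.4, "slide": [0, 0, 0.0012], "yaw": 0}, {"gripper": 0.4, "slide": [0, 0, 0.0012], "yaw": 0}, {"gripper": 0.4, "slide": [0, 0, 0.0012], "yaw": 0}, {"gripper": 0.4, "slide": [0, 0, 0.0012], "yaw": 0}])

```text
time_s: 11.52
ee_pos: [0.4729, -0.2037, 0.1214]
eef_rot: [-3.141, -0.0, 2.101]
force: [-0.5, 0.3, -0.5]
grip_width: 0.0375
```

```bash
python3 r.py
```

```text
11.525 [0.4729, -0.2037, 0.1214] [-0.5028, 0.2853, -0.5452] [-0.0767, 0.0224, -0.0093] [-3.1414, -0.0002, 2.1008]
```

Emit:
arm_command(increments=[{"gripper": 0, "slide": [0, 0, 0], "yaw": 0}, {"gripper": 0, "slide": [0, 0, 0], "yaw": 0}, {"gripper": 0, "slide": [0, 0, 0], "yaw": 0}, {"gripper": 0, "slide": [0, 0, 0], "yaw": 0}, {"gripper": 0, "slide": [0, 0, 0], "yaw": 0}], grip_force=40)

```text
time_s: 12.15
ee_pos: [0.473, -0.2037, 0.1215]
eef_rot: [3.142, -0.0, 2.101]
force: [1.6, 0.2, -1.0]
grip_width: 0.0181
```

```bash
python3 r.py
```

```text
12.15 [0.473, -0.2037, 0.1215] [1.602, 0.224, -1.022] [0.1966, -0.2293, 0.0232] [3.1415, -0.0, 2.1008]
```

Emit:
arm_command(increments=[{"gripper": 0, "slide": [0.0002, 0, -0.0005], "yaw": 0}, {"gripper": 0, "slide": [0.0003, 0, -0.001], "yaw": 0}, {"gripper": 0, "slide": [0.0003, 0, -0.001], "yaw": 0}])

```text
time_s: 12.52
ee_pos: [0.4731, -0.2038, 0.1215]
eef_rot: [-3.141, 0.0, 2.101]
force: [-5.2, 2.8, 12.1]
grip_width: 0.018
```

```bash
python3 r.py
```

```text
12.525 [0.4731, -0.2038, 0.1215] [-5.208, 2.8326, 12.0607] [0.5631, 1.3007, -0.0189] [-3.1414, 0.0001, 2.1009]
```

Emit:
arm_command(increments=[{"gripper": 0, "slide": [-0.0005, 0.0002, 0], "yaw": 0}, {"gripper": 0, "slide": [-0.0009, 0.0004, 0], "yaw": 0}, {"gripper": 0, "slide": [-0.0009, 0.0004, 0], "yaw": 0}])

```text
time_s: 12.9
ee_pos: [0.4729, -0.2037, 0.1215]
eef_rot: [3.141, 0.002, 2.101]
force: [-0.1, 0.3, 7.6]
grip_width: 0.0174
```

```bash
python3 r.py
```

```text
12.9 [0.4729, -0.2037, 0.1215] [-0.1344, 0.2621, 7.6488] [0.1746, 0.0812, -0.0115] [3.1406, 0.0017, 2.1008]
```

Emit:
arm_command(increments=[{"gripper": 0, "slide": [-0.0002, 0.0001, -0.0005], "yaw": 0}, {"gripper": 0, "slide": [-0.0004, 0.0002, -0.001], "yaw": 0}, {"gripper": 0, "slide": [-0.0004, 0.0002, -0.001], "yaw": 0}])

```text
time_s: 13.28
ee_pos: [0.4728, -0.2037, 0.1214]
eef_rot: [3.14, 0.003, 2.101]
force: [-1.3, 2.2, 18.1]
grip_width: 0.0181
```

```bash
python3 r.py
```

```text
13.275 [0.4728, -0.2037, 0.1214] [-1.3257, 2.2076, 18.0856] [0.4161, 0.6075, 0.017] [3.1399, 0.0028, 2.1008]
```

Emit:
arm_command(increments=[{"gripper": 0, "slide": [-0.0002, 0.0001, -0.0003], "yaw": 0}, {"gripper": 0, "slide": [-0.0003, 0, -0.0004], "yaw": 0}, {"gripper": 0, "slide": [-0.0003, 0, -0.0004], "yaw": 0}])

```text
time_s: 13.65
ee_pos: [0.4728, -0.2037, 0.1214]
eef_rot: [3.139, 0.003, 2.101]
force: [-0.9, 1.9, 20.3]
grip_width: 0.0176
```

```bash
python3 r.py
```

```text
13.65 [0.4728, -0.2037, 0.1214] [-0.9014, 1.8561, 20.3088] [0.6207, 0.5919, 0.0064] [3.1393, 0.0033, 2.1008]
```

The shank is seated at about 23 N with under 2 N of side force. Now unload, then lift slowly.

Emit:
arm_command(increments=[{"gripper": 0, "slide": [0.0006, -0.0003, 0.0012], "yaw": 0}, {"gripper": 0, "slide": [0.0012, -0.0005, 0.0025], "yaw": 0}, {"gripper": 0, "slide": [0.0012, -0.0005, 0.004], "yaw": 0}, {"gripper": 0, "slide": [0.0012, -0.0005, 0.007], "yaw": 0}, {"gripper": 0, "slide": [0.0012, -0.0005, 0.012], "yaw": 0}, {"gripper": 0, "slide": [0.0012, -0.0005, 0.02], "yaw": 0}, {"gripper": 0, "slide": [0.0012, -0.0005, 0.03], "yaw": 0}, {"gripper": 0, "slide": [0.0012, -0.0005, 0.04], "yaw": 0}])

```text
time_s: 14.65
ee_pos: [0.4729, -0.2037, 0.1601]
eef_rot: [3.141, 0.0, 2.101]
force: [0.4, 0.5, -6.0]
grip_width: 0.0175
```

Emit:
arm_command(increments=[{"gripper": 0, "slide": [0, 0, 0.01], "yaw": 0}, {"gripper": 0, "slide": [0, 0, 0.025], "yaw": 0}, {"gripper": 0, "slide": [0, 0, 0.04], "yaw": 0}, {"gripper": 0, "slide": [0, 0, 0.05], "yaw": 0}, {"gripper": 0, "slide": [0, 0, 0.056], "yaw": 0}, {"gripper": 0, "slide": [0, 0, 0.06], "yaw": 0}, {"gripper": 0, "slide": [0, 0, 0.06], "yaw": 0}, {"gripper": 0, "slide": [0, 0, 0.06], "yaw": 0}])

```text
time_s: 15.65
ee_pos: [0.4727, -0.2036, 0.2187]
eef_rot: [-3.141, -0.001, 2.101]
force: [0.2, -0.8, -5.9]
grip_width: 0.0176
```

```bash
python3 r.py; python3 - <<'E'
from h import *
t,s=shot("top","top4"),shot("side","side4")
cv2.imwrite("pics/crop4.png",crop(s,366,280,150,560))
E
```

```text
15.65 [0.4727, -0.2036, 0.2187] [0.1523, -0.8313, -5.8963] [-0.0564, 0.0042, 0.0252] [-3.1412, -0.0006, 2.1009]
```

View pics/crop4.png

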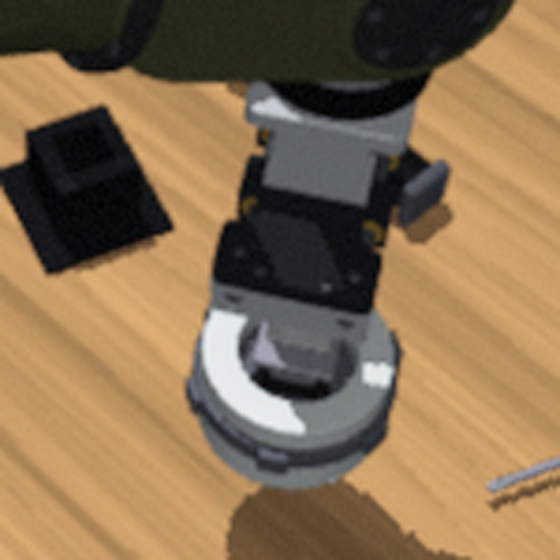

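The housing hangs level from the tool alone (crop centre about (295,400), shadow separated below), with -5.9 N matching both weights. Holding for three seconds.

Emit:
arm_command(increments=[{"gripper": 0, "slide": [0, 0, 0], "yaw": 0}, {"gripper": 0, "slide": [0, 0, 0], "yaw": 0}, {"gripper": 0, "slide": [0, 0, 0], "yaw": 0}, {"gripper": 0, "slide": [0, 0, 0], "yaw": 0}, {"gripper": 0, "slide": [0, 0, 0], "yaw": 0}, {"gripper": 0, "slide": [0, 0, 0], "yaw": 0}, {"gripper": 0, "slide": [0, 0, 0], "yaw": 0}, {"gripper": 0, "slide": [0, 0, 0], "yaw": 0}])

```text
time_s: 16.75
ee_pos: [0.4728, -0.2037, 0.2192]
eef_rot: [3.142, 0.0, 2.101]
force: [0.1, -0.3, -5.4]
grip_width: 0.0178
```

Emit:
arm_command(increments=[{"gripper": 0, "slide": [0, 0, 0], "yaw": 0}, {"gripper": 0, "slide": [0, 0, 0], "yaw": 0}, {"gripper": 0, "slide": [0, 0, 0], "yaw": 0}, {"gripper": 0, "slide": [0, 0, 0], "yaw": 0}, {"gripper": 0, "slide": [0, 0, 0], "yaw": 0}, {"gripper": 0, "slide": [0, 0, 0], "yaw": 0}, {"gripper": 0, "slide": [0, 0, 0], "yaw": 0}, {"gripper": 0, "slide": [0, 0, 0], "yaw": 0}])

```text
time_s: 17.75
ee_pos: [0.4728, -0.2037, 0.2192]
eef_rot: [-3.142, 0.0, 2.101]
force: [0.1, 0.3, -6.6]
grip_width: 0.0182
```

Emit:
arm_command(increments=[{"gripper": 0, "slide": [0, 0, 0], "yaw": 0}, {"gripper": 0, "slide": [0, 0, 0], "yaw": 0}, {"gripper": 0, "slide": [0, 0, 0], "yaw": 0}, {"gripper": 0, "slide": [0, 0, 0], "yaw": 0}, {"gripper": 0, "slide": [0, 0, 0], "yaw": 0}, {"gripper": 0, "slide": [0, 0, 0], "yaw": 0}, {"gripper": 0, "slide": [0, 0, 0], "yaw": 0}, {"gripper": 0, "slide": [0, 0, 0], "yaw": 0}])

```text
time_s: 18.75
ee_pos: [0.4728, -0.2037, 0.2191]
eef_rot: [-3.142, -0.0, 2.101]
force: [0.1, 0.3, -6.0]
grip_width: 0.018
```

Emit:
arm_command(increments=[{"gripper": 0, "slide": [0.001, 0.008, 0.006], "yaw": 0}, {"gripper": 0, "slide": [0.003, 0.025, 0.015], "yaw": 0}, {"gripper": 0, "slide": [0.006, 0.055, 0.022], "yaw": 0}, {"gripper": 0, "slide": [0.01, 0.09, 0.025], "yaw": 0}, {"gripper": 0, "slide": [0.013, 0.125, 0.025], "yaw": 0}, {"gripper": 0, "slide": [0.016, 0.16, 0.025], "yaw": 0}, {"gripper": 0, "slide": [0.02, 0.195, 0.025], "yaw": 0}, {"gripper": 0, "slide": [0.023, 0.23, 0.025], "yaw": 0}])

```text
time_s: 19.75
ee_pos: [0.4957, 0.0286, 0.245]
eef_rot: [3.141, 0.0, 2.101]
force: [1.0, -0.2, -6.2]
grip_width: 0.0179
```

Emit:
arm_command(increments=[{"gripper": 0, "slide": [0.004, 0.035, 0], "yaw": 0}, {"gripper": 0, "slide": [0.007, 0.07, 0], "yaw": 0}, {"gripper": 0, "slide": [0.011, 0.105, 0], "yaw": 0}, {"gripper": 0, "slide": [0.014, 0.14, 0], "yaw": 0}, {"gripper": 0, "slide": [0.018, 0.175, 0], "yaw": 0}, {"gripper": 0, "slide": [0.021, 0.21, 0], "yaw": 0}, {"gripper": 0, "slide": [0.025, 0.24, 0], "yaw": 0}, {"gripper": 0, "slide": [0.028, 0.264, 0], "yaw": 0}])

```text
time_s: 20.75
ee_pos: [0.523, 0.2926, 0.2448]
eef_rot: [3.141, -0.0, 2.102]
force: [0.5, -0.7, -5.9]
grip_width: 0.0174
```

Emit:
arm_command(increments=[{"gripper": 0, "slide": [0.001, 0.018, 0], "yaw": 0}, {"gripper": 0, "slide": [0.002, 0.03, 0], "yaw": 0}, {"gripper": 0, "slide": [0.002, 0.034, 0], "yaw": 0}, {"gripper": 0, "slide": [0.002, 0.034, -0.01], "yaw": 0}, {"gripper": 0, "slide": [0.002, 0.034, -0.03], "yaw": 0}, {"gripper": 0, "slide": [0.002, 0.034, -0.05], "yaw": 0}, {"gripper": 0, "slide": [0.002, 0.034, -0.06], "yaw": 0}, {"gripper": 0, "slide": [0.002, 0.034, -0.065], "yaw": 0}])

```text
time_s: 21.75
ee_pos: [0.5259, 0.324, 0.1787]
eef_rot: [-3.141, 0.0, 2.1]
force: [0.5, 0.0, -6.0]
grip_width: 0.0182
```

```bash
python3 r.py; python3 - <<'E'
from h import *
t,s=shot("top","top5"),shot("side","side5")
cv2.imwrite("pics/crop5.png",np.hstack([crop(t,201,250,150,400),crop(s,230,190,170,400)]))
E
```

```text
21.75 [0.5259, 0.324, 0.1787] [0.4923, 0.0375, -6.0176] [-0.0088, 0.036, -0.0199] [-3.1412, 0.0, 2.1003]
```

View pics/crop5.png

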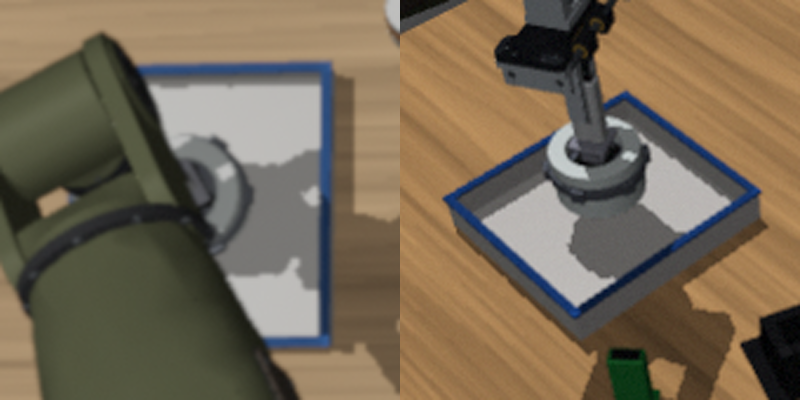

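The pair hangs over the middle of the basin, upright, centred near crop (205,190) in the top view. Lowering.

Emit:
arm_command(increments=[{"gripper": 0, "slide": [0, 0, -0.01], "yaw": 0}, {"gripper": 0, "slide": [0, 0, -0.02], "yaw": 0}, {"gripper": 0, "slide": [0, 0, -0.03], "yaw": 0}, {"gripper": 0, "slide": [0, 0, -0.038], "yaw": 0}, {"gripper": 0, "slide": [0, 0, -0.044], "yaw": 0}, {"gripper": 0, "slide": [0, 0, -0.047], "yaw": 0}, {"gripper": 0, "slide": [0, 0, -0.049], "yaw": 0}, {"gripper": 0, "slide": [0, 0, -0.05], "yaw": 0}])

```text
time_s: 22.85
ee_pos: [0.5259, 0.3243, 0.1292]
eef_rot: [3.141, 0.0, 2.101]
force: [0.0, 0.6, -5.3]
grip_width: 0.018
```

Emit:
arm_command(increments=[{"gripper": 0, "slide": [0, 0, -0.0005], "yaw": 0}, {"gripper": 0, "slide": [0, 0, -0.001], "yaw": 0}, {"gripper": 0, "slide": [0, 0, -0.001], "yaw": 0}])

```text
time_s: 23.22
ee_pos: [0.5258, 0.3243, 0.1281]
eef_rot: [-3.142, -0.0, 2.101]
force: [1.1, 0.3, -6.7]
grip_width: 0.0175
```

```bash
python3 r.py
```

```text
23.225 [0.5258, 0.3243, 0.1281] [1.133, 0.3128, -6.713] [-0.0552, 0.022, 0.009] [-3.1416, -0.0, 2.1008]
```

Emit:
arm_command(increments=[{"gripper": 0, "slide": [0, 0, -0.0004], "yaw": 0}, {"gripper": 0, "slide": [0, 0, -0.0008], "yaw": 0}, {"gripper": 0, "slide": [0, 0, -0.0008], "yaw": 0}])

```text
time_s: 23.6
ee_pos: [0.5258, 0.3243, 0.1275]
eef_rot: [3.141, -0.0, 2.101]
force: [-1.1, -0.4, -3.4]
grip_width: 0.0179
```

Emit:
arm_command(increments=[{"gripper": 0, "slide": [0, 0, -0.0003], "yaw": 0}, {"gripper": 0, "slide": [0, 0, -0.0006], "yaw": 0}, {"gripper": 0, "slide": [0, 0, -0.0006], "yaw": 0}])

```text
time_s: 23.98
ee_pos: [0.5259, 0.3243, 0.1275]
eef_rot: [3.141, 0.0, 2.101]
force: [-4.4, -1.2, 3.8]
grip_width: 0.0172
```

Emit:
arm_command(increments=[{"gripper": 0, "slide": [-0.0002, 0, 0.0004], "yaw": 0}, {"gripper": 0, "slide": [-0.0002, 0, 0.0005], "yaw": 0}, {"gripper": 0.45, "slide": [-0.0002, 0, 0.0005], "yaw": 0}, {"gripper": 0.45, "slide": [-0.0002, 0, 0.0005], "yaw": 0}, {"gripper": 0.45, "slide": [-0.0002, 0, 0.0005], "yaw": 0}, {"gripper": 0.45, "slide": [-0.0002, 0, 0.0005], "yaw": 0}])

```text
time_s: 24.72
ee_pos: [0.5257, 0.3243, 0.1272]
eef_rot: [3.142, -0.0, 2.101]
force: [-0.6, 0.5, -0.2]
grip_width: 0.0421
```

Emit:
arm_command(increments=[{"gripper": 0.45, "slide": [0, 0, 0.01], "yaw": 0}, {"gripper": 0.45, "slide": [0, 0, 0.03], "yaw": 0}, {"gripper": 0.45, "slide": [0, 0, 0.06], "yaw": 0}, {"gripper": 0.45, "slide": [0, 0, 0.1], "yaw": 0}, {"gripper": 0.45, "slide": [-0.03, -0.03, 0.13], "yaw": 0}, {"gripper": 0.45, "slide": [-0.07, -0.07, 0.15], "yaw": 0}, {"gripper": 0.45, "slide": [-0.1, -0.11, 0.15], "yaw": 0}, {"gripper": 0.45, "slide": [-0.1, -0.15, 0.15], "yaw": 0}])

```text
time_s: 25.72
ee_pos: [0.4242, 0.1734, 0.2787]
eef_rot: [3.139, 0.0, 2.102]
force: [0.7, 0.0, -0.4]
grip_width: 0.0424
```

Emit:
arm_command(increments=[{"gripper": 0.45, "slide": [-0.02, -0.04, 0], "yaw": 0}, {"gripper": 0.45, "slide": [-0.04, -0.08, 0], "yaw": 0}, {"gripper": 0.45, "slide": [-0.04, -0.12, 0], "yaw": 0}, {"gripper": 0.45, "slide": [-0.04, -0.15, 0], "yaw": 0}, {"gripper": 0.45, "slide": [-0.04, -0.15, 0], "yaw": 0}, {"gripper": 0.45, "slide": [-0.04, -0.15, 0], "yaw": 0}])

```text
time_s: 26.48
ee_pos: [0.3857, 0.0247, 0.2777]
eef_rot: [3.141, 0.0, 2.101]
force: [-0.7, 0.5, -0.4]
grip_width: 0.0422
```

```bash
python3 r.py; python3 - <<'E'
from h import *
t,s=shot("top","top6"),shot("side","side6")
cv2.imwrite("pics/crop6.png",np.hstack([crop(t,201,250,130,400),crop(s,230,190,150,400)]))
for c,n,R in ((t,"top",np.s_[205:300,162:245]),(s,"side",np.s_[140:250,165:300])):
    print(n,proj(c,[[.526,.324,.066],[.526,.324,.163],[.526,.324,.006]]).round(1).tolist())
# bystanders: changed pixels vs start
for n,a in (("top",t),("side",s)):
    d=cv2.absdiff(load(n+"0")["color"],a["color"]).max(2)
    for nm,(x,y) in (dict(jar=(282,179),bar=(351,184),screw=(465,200)) if n=="top" else dict(jar=(331,194),bar=(380,237),screw=(465,320))).items(): print(n,nm,(d[y-20:y+20,x-20:x+20]>60).sum())
E
```

```text
26.475 [0.3857, 0.0247, 0.2777] [-0.7092, 0.4637, -0.3994] [-0.0632, 0.0218, 0.0103] [3.1409, 0.0002, 2.1006]
top [[197.9, 249.7], [187.3, 243.8], [203.7, 252.9]]
side [[229.8, 181.5], [224.2, 152.9], [233.0, 197.6]]
top jar 0
top bar 0
top screw 0
side jar 0
side bar 0
side screw 0
```

View pics/crop6.png

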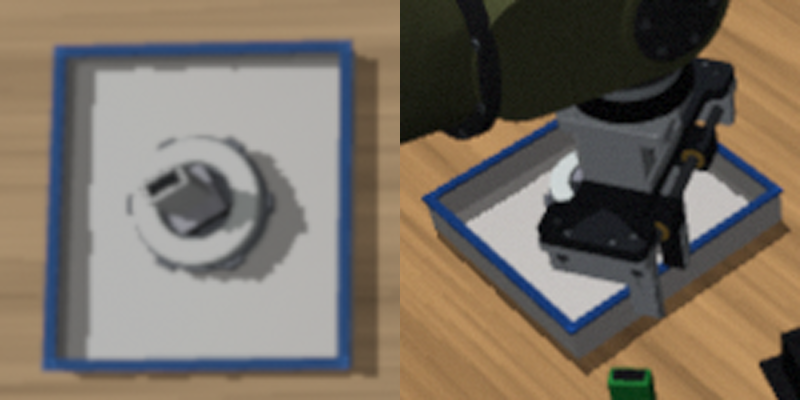

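The top view shows the pair upright in the middle of the basin: blade top at (190,244.5), housing at (201,251). The lean between them matches an upright tool within about 1.5 px, and the bystanders are unchanged.

```bash
python3 -c "
from station import job; print(job.hand_in())"
```

```text
the job is handed in; nothing more can be done
None
```

The task is done and handed in at about 26.5 s. The tool is in the housing's socket, and the pair stands upright in the basin with the gripper clear. `job.hand_in()` reports no verdict, so this rests on my own checks.

**Seating:** I took the metal tool from the caddy and lowered it with force checks, giving way to side forces. It bit with the shank end about 18 mm above the underside. At about 21 N it showed a 3.7 N side force, so I let go and took it again. I then pushed to about 23 N with about 2 N of side force.

**Lift and hang:** The housing lifted by the tool alone and hung for over three seconds about 97 mm off the bench. The force reading was a steady 6 N or so, which matches both weights.

**Placing:** I set the pair down in the middle of the basin with a peak load of about 10 N, released it and backed the arm off.

**Last checks:**
- **Position:** The top view shows the housing about 3 px (7 mm) from where I predicted, well inside the limits.
- **Upright:** The blade's lean relative to the housing matches an upright tool within about 1.5 px.
- **Bystanders:** The jar, brush bar and screwdriver show no change in either view.

**What disagreed or could not be checked:**
- **Sinking:** The shank sank only about 1 mm in all, less than the 1 mm per 7 N you described, but it held through the lift.
- **Side view:** The arm blocked most of the final side view, so the end state rests on the top camera.

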